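Mix the settled glaze and set the jar on the banding wheel

TASK

The glaze in the closed jar with the blue lid has settled: take that jar off the little wooden shelf, turn it upside down and keep it so for two seconds to loosen the glaze. Then stand it gently, upright, in the middle of the banding wheel's round metal head, and let go. Leave the red-lidded jar, the bowl, the mug and the brush as they are.

Things in the scene. Friction and masses are not known exactly. Their poses are not given: they have to be found in the camera images.
- blue_jar: Jar to mix: closed white jar, blue lid (fixed on) and blue stripe low on the body. Body 56 mm in diameter up to 122 mm height, shoulder to a 38 mm neck; lid 42 mm in diameter, 135 to 155 mm (top). About 0.45 kg. Origin: centre of underside; z along its axis to the lid. Stands on the shelf. Gripped 95 mm up, tool 30 to 45 degrees below level, the gripper clears it.
- red_jar: Bystander: the same jar with red lid and red stripe, same origin and axes, beside the blue one on the shelf (either may be on the left).
- riser: Fixed low wooden shelf that the two jars stand on: plank 140 mm (x) by 320 mm (y), top 80 mm above the table, on two bearers. Origin: centre of its underside, at table height. It stands left or right of the robot's centre line, the wheel on the other side.
- wheel_foot: Fixed dark cast foot and column of the banding wheel (potter's small turntable), 130 mm in diameter. Origin: centre of its underside on the table.
- wheel_top (a point): Centre of the upper face of the banding wheel's head: a flat round aluminium disc 180 mm in diameter, 16 mm thick, its upper face 100 mm above the table. The head turns stiffly about its vertical axis. Axes as wheel_foot, z up.
- bowl: Bystander: open terracotta bowl 110 mm in diameter, 55 mm high, on the table. Origin: centre of its underside.
- mug: Bystander: white mug 76 mm in diameter, 85 mm high, on the table. Origin: centre of its underside; handle at +y.
- brush: Bystander: glaze brush 180 mm long lying on the table along its x axis. Origin: underside, middle of its length.
Things that resemble listed ones, but are neither listed nor needed, are in the scene too. Of the things that look like the wheel_foot, take the one that is farthest from the robot's base at the start.

How it is judged:
On the way:
1. the blue-lidded jar is upside down, its lid within 40 degrees of straight down, for 1.5 s on end (angle between blue_jar's own z axis and vertical above 2.443 rad), for 1.5 s.
At the end, for the whole second after the job is handed in: The blue-lidded jar stands at rest on the banding wheel head, upright within 0.1 rad, base within 30 mm of its centre and within 6 mm of its surface; the red jar stands upright (0.1 rad) within 40 mm of its start; bowl, mug and brush are within 50 mm of theirs (angle between each of blue_jar, red_jar's own z axis and vertical below 0.1 rad and horizontal distance between blue_jar and wheel_top below 0.03 m and z of blue_jar in the frame of wheel_top between -0.006 and 0.006 m and linear speed of blue_jar below 0.02 m/s and angular speed of blue_jar below 0.2 rad/s and distance of red_jar from where it was at the start of the episode below 0.04 m and distance of each of bowl, mug, brush from where it was at the start of the episode below 0.05 m); the robot touches nothing.
It fails at once if the blue-lidded jar is banged down or knocked: over 60 N between it and the wheel or the shelf (contact force between blue_jar and wheel_foot above 60 N or contact force between blue_jar and riser above 60 N).
It fails at once if the red-lidded jar is tipped (over 0.5 rad) or pushed over 40 mm (angle between red_jar's own z axis and vertical above 0.5 rad or distance of red_jar from where it was at the start of the episode above 0.04 m).
It fails at once if bowl, mug or brush is pushed over 50 mm (distance of any of bowl, mug, brush from where it was at the start of the episode above 0.05 m).
It also fails if it takes over 51 s, if anything falls off the work surface, if the arm or the gripper's body presses on something with over 40 N, if the wrist force passes 120 N, or if a joint passes its speed limit or range.

ROBOT

A 6-joint arm with a two-finger parallel gripper is mounted at the origin on the work surface. World frame = base frame: x ahead of the robot, y to its left, z up, the work surface at z = 0. Lengths are in m, angles in rad, forces in N, time in s.
With the tool pointing down it reaches from about 0.25 to 0.8 m from the base axis. Payload 8.5 kg.
Tool frame: the origin (TCP) lies on the centre line of the jaws, within the pads' length; the fingertips stand 22 mm ahead of it and the grasp point (between the pads) lies 3 mm ahead of it; z points along the fingers, y is the line along which they close (so a half turn about z gives the same grasp; the last joint's range is limited). The gripper opens to 85 mm and grips with 20 to 120 N. Pads are 22 mm wide; open, the fingers measure 114 mm over their backs; the gripper's body (76 mm by 85 mm) begins 54 mm behind the grasp point. The pads swing forward as they close: fully open they stand 13 mm farther back than shut.
Start: joints at [1.128, 0.238, -0.013, 1.319, 0, 1.571], TCP at [0.225, 0.474, 0.253] pointing down, gripper open.
Joint ranges: [-2.66, 2.66], [-1.03, 1.9], [-1.14, 1.46], [-1.82, 2.27], [-1.45, 1.34], [-3.14, 3.14]. Speed limits (rad/s): [2.22, 2.22, 2.79, 3.14, 3.14, 3.14].

INTERFACE

Orientations are given as a unit quaternion [w, x, y, z].
In Python, from station import telemetry, optics, ticket, finder gives the robot as it stands. The module is installed in compiled form; this text tells all that it offers.
- The arm moves only by the shell command python3 -m pendant 'ROWS' [FORCE]. ROWS is a JSON object of lists of equal length, an entry for each row: "travel": the shift along the tool's x, y, z in units of 20 cm (1.0 is 20 cm), a list of three; "angular": the turn, a rotation vector about the tool's x, y, z in units of 45 degrees (1.0 is 45 degrees), a list of three; "grip": the opening, from -1 (shut) to 1 (fully open). A call has exactly 8 rows; each row shifts and turns the commanded pose from where the row before left it, along the tool's axes as they then stand; what a row does not reach is not made up. A row lasts 1/10 s, in which the tool goes at most 50 mm and 8.59 degrees, less where a joint would pass 70% of its speed; a pose out of reach is approached as far as the arm can. A call with a number of a shift or a turn outside -1 to 1 is refused whole. A call with a gripper value outside its range is refused whole. The fingers move at their own pace and stop on an object; FORCE is the grip in N (left out, the last holds). Time passes only in rows, so rows that do not move let the fingers close, or fill a call up. It gives the time, the measured TCP pose, the force, the opening and the grip force at its end, in the units of the state.
- telemetry.sense(): the state, without advancing time (a new reading comes with each control period).
- optics.grab_frame(name): name is "side" or "top"; returns a dict with "pixels" (400x640x3 uint8, red, green, blue), "range_z" (400x640 float32, m along the optical axis (not along the pixel's ray), 0 where there is no reading), "camera_matrix" (3x3 intrinsics, pixels), "k1" (the pictures are not rectified: a ray, as slopes to the right and down, at radius r is drawn at 1 + k1 r^2 times it, then the intrinsics apply), "extrinsics" (4x4, takes a point from camera to world coordinates). Camera axes: x right, y down, z forward; pixel columns grow to the right and rows downward; lengths in m; the calibration is good to about 2 mm. A picture is of the moment at which its call begins.
- ticket.job_done(): hands the job in; it is judged then, once.
Trained networks look in the newest picture that a camera, given by its name, has taken for a name from the list of things; names that differ only in an ending like _2 or _b are one class to them, and where a whole thing is asked for, a point or a joint stands for the part that bears it (a point fixed in the world has none). Each returns a list of dicts, best first, with "score" (0 to 1); they miss things now and then, are a little off and sometimes report something else, mostly with a low value. They report only what shows in the picture. A call takes as long as a camera call. They do not tell look-alikes from the thing itself.
- finder.recognise(camera, label): "pixel" ([column, row] in pixels, amid what is visible of it).
- finder.masks_of(camera, label): "mask" (400x640 bool, what is visible of it) and "pixel" ([column, row] in pixels, amid what is visible of it).
- finder.tip_of(camera, label): "pixel" ([column, row] in pixels: a listed point, or the origin of a listed thing).
The state is a dict: "time": time; "joint_positions": joint angles; "joint_velocities": joint speeds; "tau": joint torques, N m; "eef_pos": TCP position; "tool_rot": TCP orientation; "wrist_force": force on the tool from outside, world axes, zero at the start; "moment": the same for the moment, N m; "width": opening from 0.0 (shut) to 1.0 (fully open); "grasp_force": force on a finger pad.
Only numpy, scipy, OpenCV 4.12 (cv2) and the standard library are available. Lean on these libraries where they do the work, as an engineer would, in place of code of your own. Each camera call takes 0.05 s, during which the arm holds its last target. There are 200 camera calls.

## Working session

There is one attempt and no reset: what is moved stays moved. The work goes in short steps, Python scripts to look and compute and a shell command to move; the robot and the scene stay as the last step left them, time stands still between calls to the robot, and variables do not carry over. Pictures are saved under pics/ and viewed, at most 10 in all, crops included, and the job is handed in when it is done.

```bash
mkdir -p pics
cat > h.py <<'E'
import numpy as np, cv2
from station import telemetry, optics, ticket, finder
def world(f):
    K=np.array(f["camera_matrix"]);T=np.array(f["extrinsics"]);z=f["range_z"]
    v,u=np.mgrid[0:400,0:640].astype(float)
    p=cv2.undistortPoints(np.stack([u.ravel(),v.ravel()],1)[:,None],K,np.array([f["k1"],0,0,0,0.]))[:,0]
    c=np.concatenate([p,np.ones((len(p),1))],1)*z.reshape(-1,1)
    return (c@T[:3,:3].T+T[:3,3]).reshape(400,640,3)
E
python3 - <<'E'
from h import *
ims=[]
for n in("top","side"):
    f=optics.grab_frame(n);W=world(f);np.save(n+".npy",W)
    cv2.imwrite(f"pics/{n}0.png",f["pixels"][:,:,::-1]); print(n,np.round(f["extrinsics"],3).tolist())
    for l in("blue_jar","red_jar","riser","wheel_foot","bowl","mug","brush"):
        for d in finder.masks_of(n,l):
            m=d["mask"]&(f["range_z"]>0);P=W[m]
            if len(P): print(l,round(d["score"],2),np.round(d["pixel"]),m.sum(),"med",np.round(np.median(P,0),3),"lo",np.round(np.percentile(P,2,0),3),"hi",np.round(np.percentile(P,98,0),3))
s=telemetry.sense();print(s)
E
```

```text
top [[-0.169, -0.964, 0.205, 0.316], [-0.986, 0.166, -0.031, 0.002], [-0.004, -0.207, -0.978, 1.105], [0.0, 0.0, 0.0, 1.0]]
blue_jar 0.96 [253. 208.] 675 med [0.499 0.117 0.207] lo [0.482 0.095 0.079] hi [0.531 0.15  0.237]
red_jar 0.72 [192. 220.] 767 med [0.497 0.269 0.206] lo [0.478 0.254 0.095] hi [0.524 0.299 0.237]
riser 0.83 [227. 229.] 5032 med [0.481 0.202 0.08 ] lo [0.429 0.049 0.067] hi [0.566 0.361 0.084]
wheel_foot 0.63 [410. 287.] 4080 med [ 0.262 -0.221  0.1  ] lo [ 0.183 -0.302  0.096] hi [ 0.342 -0.141  0.104]
wheel_foot 0.58 [382. 190.] 3612 med [ 0.516 -0.212  0.1  ] lo [ 0.437 -0.294  0.094] hi [ 0.599 -0.131  0.104]
wheel_foot 0.56 [235. 311.] 4253 med [0.273 0.207 0.101] lo [0.194 0.126 0.096] hi [0.354 0.288 0.104]
bowl 0.94 [369. 115.] 1108 med [ 0.75  -0.233  0.024] lo [ 0.688 -0.276  0.001] hi [ 0.788 -0.177  0.057]
mug 0.61 [220. 138.] 896 med [0.758 0.205 0.044] lo [0.708 0.167 0.002] hi [0.798 0.239 0.087]
brush 0.6 [281. 114.] 635 med [0.797 0.031 0.018] lo [ 0.698  0.007 -0.002] hi [0.871 0.049 0.023]
side [[0.994, -0.068, 0.088, 0.449], [-0.11, -0.711,
[... 1116 characters left out ...]
ositions': array([ 1.12798986e+00,  2.38179015e-01, -1.34967281e-02,  1.31921064e+00,
       -1.64350679e-05,  1.57081561e+00]), 'joint_velocities': array([ 3.51653623e-04, -7.08033635e-04,  1.36870245e-03, -1.42825676e-03,
        1.02847839e-03, -5.04116084e-05]), 'tau': array([ 3.03613509e-03, -5.38520551e+01,  3.46674728e+01,  2.87536124e-03,
        1.57892587e-04, -3.78521619e-06]), 'eef_pos': array([0.22493496, 0.47432172, 0.25328851]), 'tool_rot': array([-1.87043715e-06,  2.19608225e-01,  9.75588143e-01, -4.57322517e-05]), 'wrist_force': array([0.9310992 , 0.48728703, 0.58817613]), 'moment': array([0.00223283, 0.01909984, 0.02067631]), 'grasp_force': 0.0, 'width': 1.0032961261629285}
```

View pics/top0.png

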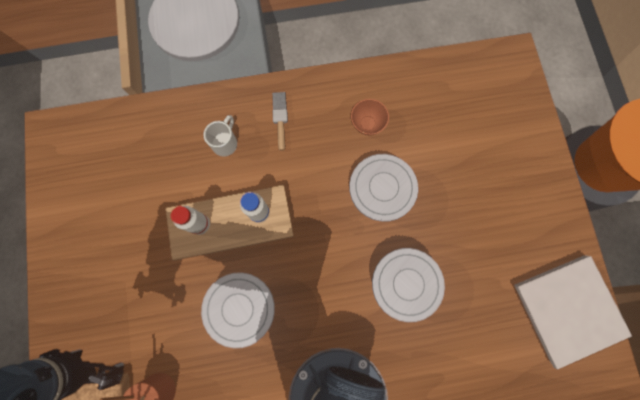

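View pics/side0.png

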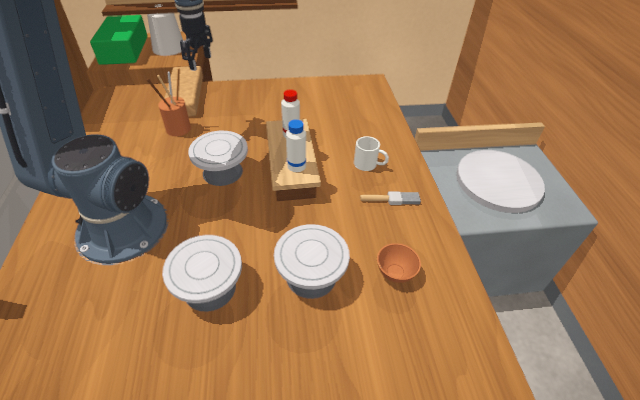

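Top image: blue jar (253,208), red jar (192,220), both on the shelf. There are three banding wheels, at (382,190), (410,287) and (235,311). 
The jar candidates are blue-lidded (253,208) and red-lidded (192,220), so I take the blue one. Wheel distances are (382,190) r≈0.56 m, (410,287) r≈0.34 and (235,311) r≈0.34, so I take (382,190). It is also on the side opposite the shelf. The pale disc on the cabinet off the table is just scenery.

```bash
cat >> h.py <<'E'
from scipy.optimize import least_squares
from scipy.spatial.transform import Rotation as Ro
def fit(P,r,c0):
    return least_squares(lambda c:np.hypot(*(P[:,:2]-c).T)-r,c0,loss="soft_l1",f_scale=.002).x
def q2R(q): return Ro.from_quat(np.roll(q,-1)).as_matrix()
def tool(az,down,flip=False,roll=0):
    # az, down in deg: z axis; y horizontal; x = y x z
    a,d=np.radians([az,down]);z=np.array([np.cos(a)*np.cos(d),np.sin(a)*np.cos(d),-np.sin(d)])
    y=np.array([-np.sin(a),np.cos(a),0])*(-1 if flip else 1)
    return np.stack([np.cross(y,z),y,z],1)@Ro.from_rotvec([0,0,np.radians(roll)]).as_matrix()
def plan(p,R,n,start=None):
    s=telemetry.sense()
    p0,R0=(s["eef_pos"],q2R(s["tool_rot"])) if start is None else start
    dp=R0.T@(np.array(p)-p0);w=Ro.from_matrix(R0.T@R).as_rotvec();D=Ro.from_rotvec(w/n).as_matrix()
    S=sum(np.linalg.matrix_power(D,k) for k in range(n));t=np.linalg.solve(S,dp)
    print("rows",n,"travel",np.round(t/.2,4),"angular",np.round(w/n/np.radians(45),4),"| mm",np.round(np.linalg.norm(t)*1e3,1),"deg",round(float(np.degrees(np.linalg.norm(w/n))),2))
E
python3 - <<'E'
from h import *
for n in("top","side"):
    f=optics.grab_frame(n);W=world(f)
    for l,c0 in(("blue_jar",[.51,.122]),("red_jar",[.51,.27])):
        for d in finder.masks_of(n,l)[:1]:
            P=W[d["mask"]&(f["range_z"]>0)]
            B=P[(P[:,2]>.1)&(P[:,2]<.195)];L=P[(P[:,2]>.228)]
            print(n,l,len(B),fit(B,.028,c0),"lid",len(L),np.median(L,0))
    for d in finder.masks_of(n,"wheel_foot"):
        P=W[d["mask"]&(f["range_z"]>0)];P=P[abs(P[:,2]-.1)<.006]
        if len(P)<800: continue
        h=cv2.convexHull((P[:,:2]*1e3).astype(np.float32))[:,0]/1e3
        print(n,"wheel",d["pixel"],fit(h,.09,h.mean(0)),"mean",P.mean(0))
    P=W[(abs(W[...,2]-.08)<.006)&(abs(W[...,0]-.5)<.12)&(abs(W[...,1]-.2)<.19)]
    print("riser",cv2.minAreaRect((P[:,:2]*1e3).astype(np.float32)))
    if n=="side": c=f["pixels"][80:220,220:420]
    else: c=f["pixels"][150:290,150:350]
    cv2.imwrite(f"pics/c_{n}.png",cv2.resize(c,None,fx=4,fy=4,interpolation=2)[:,:,::-1])
for az in(0,13,20):
  print(az); plan([.35,.14,.36],tool(az,35),16); plan([.35,.14,.36],tool(az,35,True),16)
E
```

```text
top blue_jar 173 [0.5103856  0.12290508] lid 264 [0.50918071 0.12220494 0.2348881 ]
top red_jar 252 [0.50600443 0.28248484] lid 277 [0.5048185  0.28160008 0.23496297]
top wheel [407.6, 283.3] [ 0.26299732 -0.22228821] mean [ 0.26200579 -0.2208217   0.10039033]
top wheel [382.1, 188.3] [ 0.51840052 -0.21265822] mean [ 0.51682509 -0.21173969  0.10040879]
top wheel [237.0, 311.6] [0.27473233 0.20750042] mean [0.27375022 0.20708733 0.1007038 ]
riser ((498.861328125, 206.51553344726562), (140.98826599121094, 322.0355224609375), 1.6279078722000122)
side blue_jar 490 [0.51219786 0.12302165] lid 139 [0.51228597 0.11722468 0.23538275]
side red_jar 272 [0.50828996 0.28234603] lid 111 [0.50827886 0.27549758 0.23581473]
side wheel [314.3, 259.0] [ 0.51933438 -0.21383496] mean [ 0.51862773 -0.22034253  0.10105586]
side wheel [206.8, 270.8] [ 0.26420649 -0.2230183 ] mean [ 0.26448016 -0.22969407  0.101056  ]
riser ((501.3505859375, 203.46641540527344), (139.94537353515625, 323.2834167480469), 1.569934368133545)
0
rows 16 travel [-0.0754 -0.0906 -0.0059] angular [-0.0169 -0.0751 -0.0325] | mm 23.6 deg 3.76
rows 16 travel [-0.1185  0.0853 -0.0724] angular [-0.1005  0.0226  0.193 ] | mm 32.6 deg 9.85
13
rows 16 travel [-0.0672 -0.0963 -0.0122] angular [-0.0256 -0.0734 -0.0491] | mm 23.6 deg 4.14
rows 16 travel [-0.1156  0.0674 -0.0781] angular [-0.0925  0.0322  0.1777] | mm 31.0 deg 9.13
20
rows 16 travel [-0.0625 -0.0991 -0.0158] angular [-0.0302 -0.0722 -0.058 ] | mm 23.6 deg 4.38
rows 16 travel [-0.1139  0.0581 -0.0805] angular [-0.0882  0.0369  0.1693] | mm 30.2 deg 8.75
```

View pics/c_side.png

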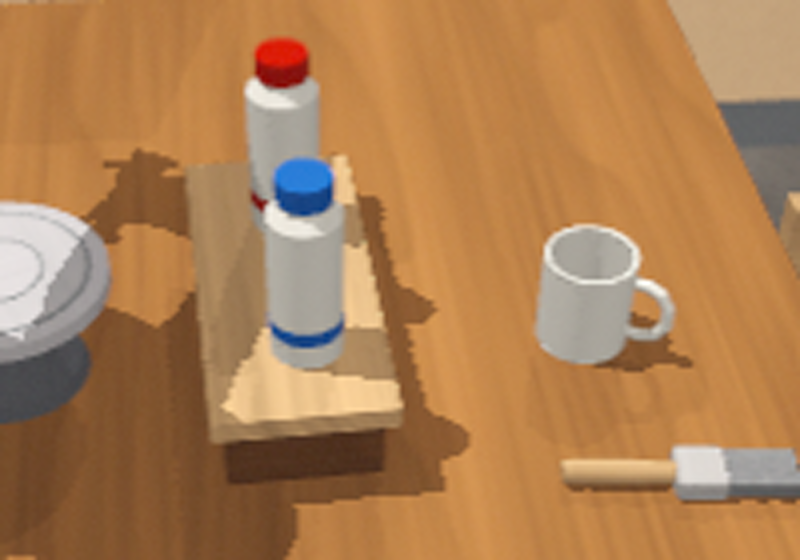

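The crop confirms it: blue lid and low blue stripe, standing on the shelf at about (295,146) in the side image, with red behind it. Now moving to the pre-grasp.

Run:
```python
from h import *
plan([.384,.092,.267],tool(13.5,35),16)
```

```text
rows 16 travel [-0.0659 -0.1135  0.0196] angular [-0.0259 -0.0733 -0.0497] | mm 26.5 deg 4.15
```

```bash
python3 -m pendant '{"travel":[[-0.066,-0.1135,0.0195],[-0.066,-0.1135,0.0195],[-0.066,-0.1135,0.0195],[-0.066,-0.1135,0.0195],[-0.066,-0.1135,0.0195],[-0.066,-0.1135,0.0195],[-0.066,-0.1135,0.0195],[-0.066,-0.1135,0.0195]],"angular":[[-0.026,-0.0735,-0.05],[-0.026,-0.0735,-0.05],[-0.026,-0.0735,-0.05],[-0.026,-0.0735,-0.05],[-0.026,-0.0735,-0.05],[-0.026,-0.0735,-0.05],[-0.026,-0.0735,-0.05],[-0.026,-0.0735,-0.05]],"grip":[1,1,1,1,1,1,1,1]}' 90
python3 - <<'E'
from h import *
print(telemetry.sense()["joint_positions"].round(3))
plan([.384,.092,.267],tool(13.5,35),8)
E
```

```text
time: 2.0
eef_pos: [0.2758, 0.2693, 0.2355]
tool_rot: [0.241, 0.058, 0.968, 0.029]
wrist_force: [0.1, 0.3, -0.2]
width: 1.0
grasp_force: 0.0
[ 1.074 -0.199 -0.611  0.884 -0.412  1.136]
rows 8 travel [-0.0654 -0.1131  0.0197] angular [-0.0256 -0.0728 -0.0491] | mm 26.4 deg 4.12
```

```bash
python3 -m pendant '{"travel":[[-0.0655,-0.113,0.0195],[-0.0655,-0.113,0.0195],[-0.0655,-0.113,0.0195],[-0.0655,-0.113,0.0195],[-0.0655,-0.113,0.0195],[-0.0655,-0.113,0.0195],[-0.0655,-0.113,0.0195],[-0.0655,-0.113,0.0195]],"angular":[[-0.0255,-0.073,-0.049],[-0.0255,-0.073,-0.049],[-0.0255,-0.073,-0.049],[-0.0255,-0.073,-0.049],[-0.0255,-0.073,-0.049],[-0.0255,-0.073,-0.049],[-0.0255,-0.073,-0.049],[-0.0255,-0.073,-0.049]],"grip":[1,1,1,1,1,1,1,1]}'
python3 - <<'E'
from h import *
print(telemetry.sense()["joint_positions"].round(3))
plan([.384,.092,.267],tool(13.5,35),1)
d=tool(13.5,35)[:,2];g=np.array([.511,.123,.175])-.003*d;print(g)
plan(g,tool(13.5,35),16)
E
```

```text
time: 2.8
eef_pos: [0.3811, 0.0953, 0.2663]
tool_rot: [0.456, -0.101, 0.883, 0.054]
wrist_force: [1.6, 1.1, -0.6]
width: 0.999
grasp_force: 0.0
[ 0.264 -0.584 -1.065  0.136 -0.026  0.023]
rows 1 travel [-0.0088 -0.0192  0.0064] angular [-0.0037 -0.0082 -0.0086] | mm 4.4 deg 0.56
[0.50861044 0.12242632 0.17672073]
rows 16 travel [-0.0006 -0.001   0.0494] angular [-0.0002 -0.0005 -0.0005] | mm 9.9 deg 0.03
```

```bash
python3 -m pendant '{"travel":[[0,0,0.03],[0,0,0.07],[0,0,0.09],[0,0,0.09],[0,0,0.09],[0,0,0.09],[0,0,0.07],[0,0,0.03]],"angular":[[0,0,0],[0,0,0],[0,0,0],[0,0,0],[0,0,0],[0,0,0],[0,0,0],[0,0,0]],"grip":[1,1,1,1,1,1,1,1]}'
python3 - <<'E'
from h import *
print(telemetry.sense()["joint_positions"].round(3))
plan([.5086,.1224,.1767],tool(13.5,35),5)
f=optics.grab_frame("side");cv2.imwrite("pics/s1.png",cv2.resize(f["pixels"][60:240,200:440],None,fx=3,fy=3)[:,:,::-1])
E
```

```text
time: 3.6
eef_pos: [0.4713, 0.1185, 0.2008]
tool_rot: [0.451, -0.1, 0.885, 0.054]
wrist_force: [0.3, -0.5, 0.0]
width: 0.999
grasp_force: 0.0
[ 0.259 -0.189 -1.141 -0.325 -0.021  0.023]
rows 5 travel [-0.0021 -0.0048  0.0442] angular [-0.0006 -0.0041 -0.0024] | mm 8.9 deg 0.21
```

View pics/s1.png

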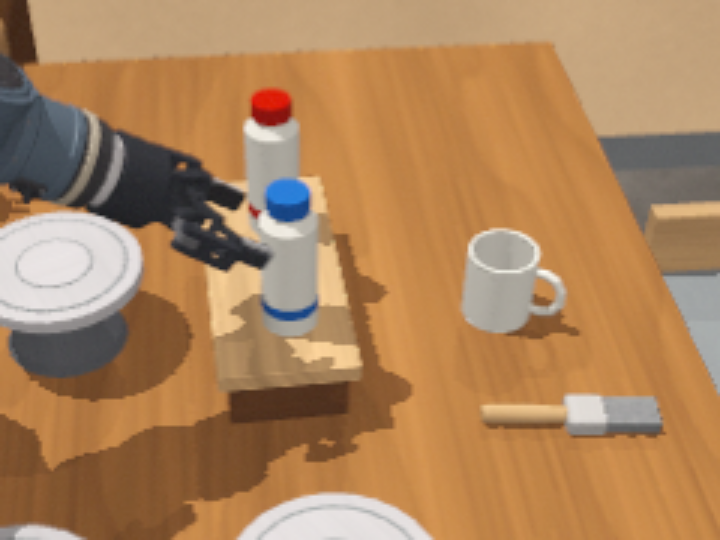

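The side crop shows the open fingers pointing at the blue jar's upper body (around (215,240) in the crop), with the jar at (290,255) and the red jar clear. Joint 3 is at its limit, so I'll fit a simple arm model before going on.

```bash
cat >> h.py <<'E'
D=np.array([[.238179,-.013497,1.31921,.5250,.25329],[-.584,-1.065,.136,.39283,.2663],[-.189,-1.141,-.325,.48597,.2008]])
def fk(k,j2,j3,j4):
    e=j3-j2;p=e-j4
    return np.array([k[0]+k[2]*np.sin(j2)+k[3]*np.cos(e)+k[4]*np.cos(p),k[1]+k[2]*np.cos(j2)+k[3]*np.sin(e)+k[4]*np.sin(p)])
ks=least_squares(lambda k:np.r_[np.concatenate([fk(k,*d[:3])-d[3:] for d in D]),1e-3*(k-np.array([0,.3,.4,.35,.25]))],[0,.3,.4,.35,.25]).x
def ik(r,z,down):
    s=least_squares(lambda q:np.r_[fk(ks,*q)-[r,z],q[1]-q[0]-q[2]+np.radians(down)],[0,-.9,0]);return s.x.round(3),s.cost
E
python3 - <<'E'
from h import *
print(ks.round(4),[ (fk(ks,*d[:3])-d[3:]).round(4) for d in D])
print("grasp")
for dn in (30,35,40,45):
  for b in(0,.015,.03,.045): 
    d=np.radians(dn); print(dn,b,ik(.523-b*np.cos(d),.1767+b*np.sin(d),dn)[0])
print("place");[print(dn,ik(.559,.197,dn),ik(.559,.25,dn)) for dn in(30,35,40)]
print("lift",[ik(.5,z,35) for z in (.25,.35,.45)])
print("inv",[ik(r,z,dn) for r in (.5,.6) for z in (.4,.5) for dn in(0,-15)])
E
```

```text
[-0.0476  0.2355  0.6202  0.4431  0.4798] [array([ 0.0028, -0.0053]), array([0.0018, 0.0039]), array([-0.0045,  0.0014])]
grasp
30 0 [ 0.114 -1.265 -0.856]
30 0.015 [ 0.06  -1.272 -0.808]
30 0.03 [ 1.000e-03 -1.276e+00 -7.530e-01]
30 0.045 [-0.062 -1.277 -0.692]
35 0 [-0.008 -1.154 -0.535]
35 0.015 [-0.06  -1.156 -0.485]
35 0.03 [-0.114 -1.156 -0.431]
35 0.045 [-0.169 -1.154 -0.374]
40 0 [-0.068 -1.052 -0.286]
40 0.015 [-0.115 -1.051 -0.238]
40 0.03 [-0.162 -1.048 -0.187]
40 0.045 [-0.21  -1.043 -0.135]
45 0 [-0.091 -0.955 -0.079]
45 0.015 [-0.132 -0.951 -0.034]
45 0.03 [-0.174 -0.946  0.013]
45 0.045 [-0.215 -0.939  0.061]
place
30 (array([ 0.068, -1.16 , -0.704]), np.float64(2.489630152360013e-19)) (array([-0.103, -1.061, -0.434]), np.float64(2.2995155602003054e-22))
35 (array([-0.014, -1.059, -0.435]), np.float64(4.669222723687108e-25)) (array([-0.143, -0.964, -0.21 ]), np.float64(1.314615128135439e-26))
40 (array([-0.054, -0.962, -0.21 ]), np.float64(1.604606662108666e-16)) (array([-0.156, -0.868, -0.015]), np.float64(3.949851204344894e-29))
lift [(array([-0.267, -1.037, -0.159]), np.float64(2.4992325719864265e-19)), (array([-0.418, -0.829,  0.2  ]), np.float64(1.640332888209202e-22)), (array([-0.476, -0.615,  0.472]), np.float64(1.1134186194491488e-28))]
inv [(array([ 0.309, -1.538, -1.847]), np.float64(3.081213992183357e-20)), (array([ 1.076, -1.571, -2.899]), np.float64(0.0034750556255124586)), (array([-0.431, -1.172, -0.74 ]), np.float64(1.034535981734252e-24)), (array([ 0.532, -1.571, -2.36 ]), np.float64(8.162430137228016e-05)), (array([ 0.213, -1.275, -1.489]), np.float64(7.783223837466228e-18)), (array([ 1.062, -1.448, -2.771]), np.float64(2.689851227793839e-25)), (array([-0.177, -1.073, -0.896]), np.float64(2.7255728062900238e-17)), (array([ 0.351, -1.285, -1.898]), np.float64(3.8882843499239e-23))]
```

Run:
```python
from h import *
for r in (.6,.7,.8):
  for z in (.5,.6,.7):
    print(r,z,[ik(r,z,dn)[0].tolist() for dn in(0,-15,-25)])
R=tool(13.5,40);d=R[:,2];g=np.array([.511,.123,.175])-.003*d
s=telemetry.sense();print(s["joint_positions"].round(3))
plan(g-.045*d,R,3);plan(g,R,6,(g-.045*d,R))
```

```text
0.6 0.5 [[-0.177, -1.073, -0.896], [0.351, -1.285, -1.898], [0.761, -1.316, -2.513]]
0.6 0.6 [[-0.361, -0.87, -0.508], [-0.076, -1.098, -1.284], [0.25, -1.187, -1.873]]
0.6 0.7 [[-0.441, -0.66, -0.219], [-0.293, -0.902, -0.87], [-0.082, -1.016, -1.371]]
0.7 0.5 [[0.006, -0.926, -0.932], [0.366, -1.064, -1.692], [0.628, -1.06, -2.124]]
0.7 0.6 [[-0.161, -0.754, -0.593], [0.085, -0.936, -1.282], [0.319, -0.982, -1.738]]
0.7 0.7 [[-0.251, -0.563, -0.313], [-0.1, -0.775, -0.936], [0.08, -0.855, -1.371]]
0.8 0.5 [[0.152, -0.753, -0.905], [0.426, -0.852, -1.54], [0.627, -0.833, -1.897]]
0.8 0.6 [[0.01, -0.605, -0.615], [0.217, -0.752, -1.231], [0.402, -0.775, -1.613]]
0.8 0.7 [[-0.077, -0.432, -0.355], [0.064, -0.616, -0.942], [0.217, -0.672, -1.325]]
[ 0.258 -0.189 -1.141 -0.325 -0.021  0.023]
rows 3 travel [-0.0097 -0.0079 -0.0014] angular [-0.0009  0.0303 -0.004 ] | mm 2.5 deg 1.37
rows 6 travel [-0.      0.      0.0375] angular [0. 0. 0.] | mm 7.5 deg 0.0
```

```bash
python3 -m pendant '{"travel":[[-0.01,-0.008,-0.0015],[-0.01,-0.008,-0.0015],[-0.01,-0.008,-0.0015],[0,0,0],[0,0,0.03],[0,0,0.04],[0,0,0.04],[0,0,0.03]],"angular":[[-0.001,0.03,-0.004],[-0.001,0.03,-0.004],[-0.001,0.03,-0.004],[0,0,0],[0,0,0],[0,0,0],[0,0,0],[0,0,0]],"grip":[1,1,1,1,1,1,1,1]}'
python3 - <<'E'
from h import *
print(telemetry.sense()["joint_positions"].round(3))
R=tool(13.5,40);d=R[:,2];g=np.array([.511,.123,.175])-.003*d
print(g);plan(g,R,4)
E
```

```text
time: 4.45
eef_pos: [0.4959, 0.1183, 0.1882]
tool_rot: [0.421, -0.106, 0.9, 0.05]
wrist_force: [-0.5, -0.3, 0.2]
width: 0.996
grasp_force: 0.0
[ 2.340e-01 -1.250e-01 -1.058e+00 -2.360e-01  1.000e-03 -1.000e-03]
[0.50876536 0.12246351 0.17692836]
rows 4 travel [-0.0001  0.0014  0.0219] angular [-0.0003  0.0006 -0.0002] | mm 4.4 deg 0.03
```

```bash
python3 -m pendant '{"travel":[[0,0.0015,0.022],[0,0.0015,0.022],[0,0.0015,0.022],[0,0.001,0.015],[0,0,0],[0,0,0],[0,0,0],[0,0,0]],"angular":[[0,0,0],[0,0,0],[0,0,0],[0,0,0],[0,0,0],[0,0,0],[0,0,0],[0,0,0]],"grip":[1,1,1,1,1,-1,-1,-1]}' 80
python3 -m pendant '{"travel":[[0,0,0],[0,0,0],[0,0,0],[0,0,0],[0,0,0],[0,0,0],[0,0,0],[0,0,0]],"angular":[[0,0,0],[0,0,0],[0,0,0],[0,0,0],[0,0,0],[0,0,0],[0,0,0],[0,0,0]],"grip":[-1,-1,-1,-1,-1,-1,-1,-1]}'
python3 - <<'E'
from h import *
s=telemetry.sense();print(s["joint_positions"].round(3))
plan(s["eef_pos"]+[0,0,.03],q2R(s["tool_rot"]),4)
E
```

```text
time: 5.25
eef_pos: [0.5077, 0.1223, 0.1796]
tool_rot: [0.422, -0.106, 0.899, 0.05]
wrist_force: [-0.8, 1.7, 1.6]
width: 0.631
grasp_force: 84.3
time: 6.05
eef_pos: [0.5079, 0.1223, 0.1796]
tool_rot: [0.422, -0.106, 0.899, 0.05]
wrist_force: [-2.3, 1.3, 5.4]
width: 0.628
grasp_force: 84.3
[ 0.237 -0.078 -1.059 -0.287 -0.002  0.002]
rows 4 travel [-0.0288  0.     -0.024 ] angular [0. 0. 0.] | mm 7.5 deg 0.0
```

```bash
python3 -m pendant '{"travel":[[-0.02,0,-0.017],[-0.03,0,-0.025],[-0.05,0,-0.042],[-0.07,0,-0.058],[-0.08,0,-0.067],[-0.08,0,-0.067],[-0.06,0,-0.05],[-0.03,0,-0.025]],"angular":[[0,0,0],[0,0,0],[0,0,0],[0,0,0],[0,0,0],[0,0,0],[0,0,0],[0,0,0]],"grip":[-1,-1,-1,-1,-1,-1,-1,-1]}'
python3 - <<'E'
from h import *
s=telemetry.sense();print(s["joint_positions"].round(3),s["eef_pos"],s["wrist_force"])
f=optics.grab_frame("side");cv2.imwrite("pics/s2.png",f["pixels"][:,:,::-1])
plan([.6,0,.62],tool(0,0),16)
plan([.65,0,.65],tool(0,-18),16)
E
```

```text
time: 6.85
eef_pos: [0.5066, 0.1216, 0.2884]
tool_rot: [0.42, -0.106, 0.9, 0.049]
wrist_force: [-0.3, -0.8, -5.9]
width: 0.631
grasp_force: 85.4
[ 0.237 -0.274 -0.824  0.146 -0.003  0.002] [0.50664471 0.12161724 0.28840025] [-0.30953652 -0.80745615 -5.90478245]
rows 16 travel [-0.1066 -0.0443 -0.0149] angular [ 0.0179 -0.0551  0.0065] | mm 23.3 deg 2.62
rows 16 travel [-0.1229 -0.048   0.0147] angular [ 0.0191 -0.0799  0.0037] | mm 26.5 deg 3.7
```

View pics/s2.png

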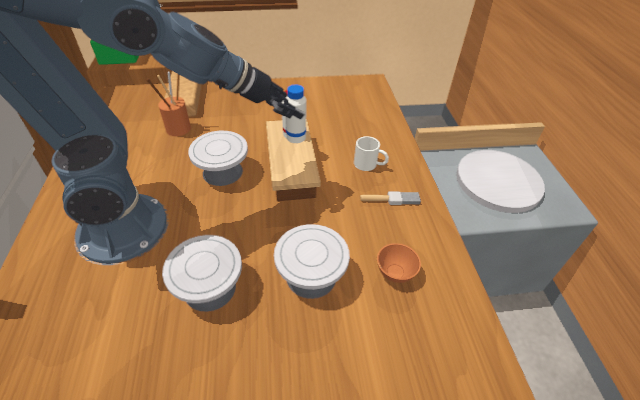

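The jar is held upright and clear of the shelf, at (295,115) in the side image. Next I raise it and pitch it up for the inversion.

```bash
python3 -m pendant '{"travel":[[-0.123,-0.048,0.0147],[-0.123,-0.048,0.0147],[-0.123,-0.048,0.0147],[-0.123,-0.048,0.0147],[-0.123,-0.048,0.0147],[-0.123,-0.048,0.0147],[-0.123,-0.048,0.0147],[-0.123,-0.048,0.0147]],"angular":[[0.019,-0.08,0.0035],[0.019,-0.08,0.0035],[0.019,-0.08,0.0035],[0.019,-0.08,0.0035],[0.019,-0.08,0.0035],[0.019,-0.08,0.0035],[0.019,-0.08,0.0035],[0.019,-0.08,0.0035]],"grip":[-1,-1,-1,-1,-1,-1,-1,-1]}'
python3 - <<'E'
from h import *
s=telemetry.sense();print(s["joint_positions"].round(3))
plan([.65,0,.65],tool(0,-18),8)
E
```

```text
time: 7.7
eef_pos: [0.6284, 0.0701, 0.4497]
tool_rot: [0.635, -0.055, 0.77, 0.025]
wrist_force: [0.5, 0.1, -6.2]
width: 0.633
grasp_force: 85.5
[ 0.111 -0.193 -0.862 -0.476  0.001 -0.032]
rows 8 travel [-0.1251 -0.0481  0.0144] angular [ 0.0192 -0.0803  0.0039] | mm 27.0 deg 3.72
```

```bash
python3 -m pendant '{"travel":[[-0.125,-0.048,0.0145],[-0.125,-0.048,0.0145],[-0.125,-0.048,0.0145],[-0.125,-0.048,0.0145],[-0.125,-0.048,0.0145],[-0.125,-0.048,0.0145],[-0.125,-0.048,0.0145],[-0.125,-0.048,0.0145]],"angular":[[0.019,-0.08,0.004],[0.019,-0.08,0.004],[0.019,-0.08,0.004],[0.019,-0.08,0.004],[0.019,-0.08,0.004],[0.019,-0.08,0.004],[0.019,-0.08,0.004],[0.019,-0.08,0.004]],"grip":[-1,-1,-1,-1,-1,-1,-1,-1]}'
python3 -m pendant '{"travel":[[0,0,0],[0,0,0],[0,0,0],[0,0,0],[0,0,0],[0,0,0],[0,0,0],[0,0,0]],"angular":[[0,0,0.08],[0,0,0.16],[0,0,0.18],[0,0,0.18],[0,0,0.18],[0,0,0.18],[0,0,0.18],[0,0,0.18]],"grip":[-1,-1,-1,-1,-1,-1,-1,-1]}'
python3 - <<'E'
from h import *
s=telemetry.sense();R=q2R(s["tool_rot"]);print(s["joint_positions"].round(3),R.round(2).tolist())
R0=tool(13.5,40);print("jar angle",np.degrees(np.arccos((R@R0.T)[2,2])))
E
```

```text
time: 8.5
eef_pos: [0.6505, 0.0, 0.6499]
tool_rot: [0.808, 0.0, 0.589, 0.001]
wrist_force: [0.0, -0.3, -6.3]
width: 0.631
grasp_force: 85.8
time: 9.3
eef_pos: [0.6506, 0.0004, 0.649]
tool_rot: [0.7, 0.294, 0.511, 0.403]
wrist_force: [0.4, -0.3, -6.3]
width: 0.632
grasp_force: 85.7
[ 0.000e+00 -1.160e-01 -8.410e-01 -1.034e+00  1.000e-03  1.044e+00] [[0.15, -0.26, 0.95], [0.86, 0.5, 0.0], [-0.48, 0.82, 0.3]]
jar angle 80.1328501575532
```

```bash
python3 -m pendant '{"travel":[[0,0,0],[0,0,0],[0,0,0],[0,0,0],[0,0,0],[0,0,0],[0,0,0],[0,0,0]],"angular":[[0,0,0.18],[0,0,0.18],[0,0,0.18],[0,0,0.18],[0,0,0.18],[0,0,0.18],[0,0,0.18],[0,0,0.18]],"grip":[-1,-1,-1,-1,-1,-1,-1,-1]}'
python3 -m pendant '{"travel":[[0,0,0],[0,0,0],[0,0,0],[0,0,0],[0,0,0],[0,0,0],[0,0,0],[0,0,0]],"angular":[[0,0,0.18],[0,0,0.18],[0,0,0.18],[0,0,0.18],[0,0,0.15],[0,0,0.08],[0,0,0],[0,0,0]],"grip":[-1,-1,-1,-1,-1,-1,-1,-1]}'
python3 - <<'E'
from h import *
s=telemetry.sense();R=q2R(s["tool_rot"]);print(s["joint_positions"].round(3))
R0=tool(13.5,40);print("jar angle",np.degrees(np.arccos((R@R0.T)[2,2])))
f=optics.grab_frame("side");cv2.imwrite("pics/s3.png",f["pixels"][:,:,::-1])
E
```

```text
time: 10.1
eef_pos: [0.6506, 0.0004, 0.649]
tool_rot: [0.375, 0.522, 0.275, 0.715]
wrist_force: [-0.8, -0.3, -5.1]
width: 0.631
grasp_force: 85.8
time: 10.9
eef_pos: [0.6504, 0.0004, 0.6504]
tool_rot: [0.092, 0.585, 0.068, 0.803]
wrist_force: [0.8, -0.9, -6.8]
width: 0.632
grasp_force: 85.9
[ 0.000e+00 -1.170e-01 -8.400e-01 -1.035e+00  1.000e-03  2.913e+00]
jar angle 155.12976694185474
```

View pics/s3.png

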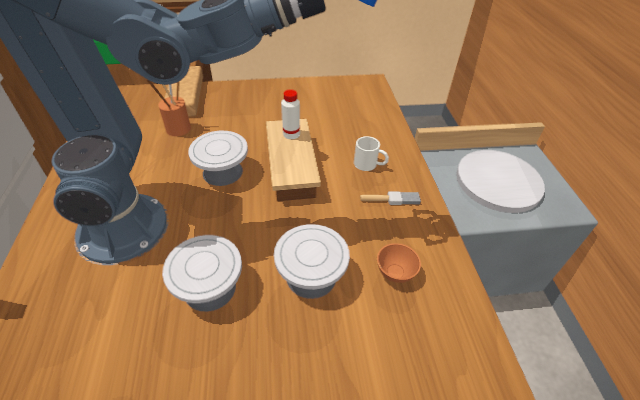

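The blue lid hangs lowest at (367,2), and the red jar is undisturbed at (290,115). I hold for over 2 s, then roll back.

```bash
for i in 1 2 3; do python3 -m pendant '{"travel":[[0,0,0],[0,0,0],[0,0,0],[0,0,0],[0,0,0],[0,0,0],[0,0,0],[0,0,0]],"angular":[[0,0,0],[0,0,0],[0,0,0],[0,0,0],[0,0,0],[0,0,0],[0,0,0],[0,0,0]],"grip":[-1,-1,-1,-1,-1,-1,-1,-1]}' | head -1; done
for i in 1 2; do python3 -m pendant '{"travel":[[0,0,0],[0,0,0],[0,0,0],[0,0,0],[0,0,0],[0,0,0],[0,0,0],[0,0,0]],"angular":[[0,0,-0.18],[0,0,-0.18],[0,0,-0.18],[0,0,-0.18],[0,0,-0.18],[0,0,-0.18],[0,0,-0.18],[0,0,-0.18]],"grip":[-1,-1,-1,-1,-1,-1,-1,-1]}' | head -1; done
python3 -m pendant '{"travel":[[0,0,0],[0,0,0],[0,0,0],[0,0,0],[0,0,0],[0,0,0],[0,0,0],[0,0,0]],"angular":[[0,0,-0.18],[0,0,-0.18],[0,0,-0.18],[0,0,-0.15],[0,0,-0.08],[0,0,0],[0,0,0],[0,0,0]],"grip":[-1,-1,-1,-1,-1,-1,-1,-1]}'
python3 - <<'E'
from h import *
s=telemetry.sense();print(s["joint_positions"].round(3))
az=np.degrees(np.arctan2(-.213,.519));R=tool(az,40);print(az)
# grasp offset: jar axis point rel TCP
T0=np.array([.5079,.1223,.1796]);Rg=tool(13.5,40);o=Rg.T@(np.array([.511,.123,.08])-T0);print(o)
t=np.array([.519,-.213,.1])-R@o;print(t)
plan(t+[0,0,.1],R,24)
E
```

```text
time: 11.75
time: 12.55
time: 13.35
time: 14.15
time: 14.95
time: 15.75
eef_pos: [0.65, 0.0005, 0.6526]
tool_rot: [0.809, 0.014, 0.587, 0.021]
wrist_force: [0.3, -0.0, -6.2]
width: 0.634
grasp_force: 85.8
[ 0.    -0.118 -0.838 -1.035  0.002  0.05 ]
-22.313473325769717
[ 7.42554027e-02 -4.30216837e-05  6.64559502e-02]
[ 0.51607652 -0.21175369  0.1996    ]
rows 24 travel [ 0.0759 -0.0558 -0.0074] angular [0.0226 0.0525 0.0017] | mm 18.9 deg 2.57
```

```bash
python3 -m pendant '{"travel":[[0.076,-0.056,-0.0075],[0.076,-0.056,-0.0075],[0.076,-0.056,-0.0075],[0.076,-0.056,-0.0075],[0.076,-0.056,-0.0075],[0.076,-0.056,-0.0075],[0.076,-0.056,-0.0075],[0.076,-0.056,-0.0075]],"angular":[[0.0225,0.0525,0.0015],[0.0225,0.0525,0.0015],[0.0225,0.0525,0.0015],[0.0225,0.0525,0.0015],[0.0225,0.0525,0.0015],[0.0225,0.0525,0.0015],[0.0225,0.0525,0.0015],[0.0225,0.0525,0.0015]],"grip":[-1,-1,-1,-1,-1,-1,-1,-1]}'
python3 -m pendant '{"travel":[[0.076,-0.056,-0.0075],[0.076,-0.056,-0.0075],[0.076,-0.056,-0.0075],[0.076,-0.056,-0.0075],[0.076,-0.056,-0.0075],[0.076,-0.056,-0.0075],[0.076,-0.056,-0.0075],[0.076,-0.056,-0.0075]],"angular":[[0.0225,0.0525,0.0015],[0.0225,0.0525,0.0015],[0.0225,0.0525,0.0015],[0.0225,0.0525,0.0015],[0.0225,0.0525,0.0015],[0.0225,0.0525,0.0015],[0.0225,0.0525,0.0015],[0.0225,0.0525,0.0015]],"grip":[-1,-1,-1,-1,-1,-1,-1,-1]}'
python3 - <<'E'
from h import *
print(telemetry.sense()["joint_positions"].round(3))
plan([.5161,-.2118,.2996],tool(-22.3,40),8)
E
```

```text
time: 16.55
eef_pos: [0.6548, -0.0814, 0.5251]
tool_rot: [0.698, 0.07, 0.713, -0.015]
wrist_force: [-0.2, 0.5, -6.0]
width: 0.63
grasp_force: 85.7
time: 17.35
eef_pos: [0.6079, -0.1545, 0.402]
tool_rot: [0.565, 0.124, 0.814, -0.05]
wrist_force: [-0.2, 0.7, -6.5]
width: 0.63
grasp_force: 85.5
[-0.255 -0.192 -0.795 -0.239  0.014  0.058]
rows 8 travel [ 0.0756 -0.0547 -0.0074] angular [0.0222 0.0523 0.0022] | mm 18.7 deg 2.56
```

```bash
python3 -m pendant '{"travel":[[0.0755,-0.0545,-0.0075],[0.0755,-0.0545,-0.0075],[0.0755,-0.0545,-0.0075],[0.0755,-0.0545,-0.0075],[0.0755,-0.0545,-0.0075],[0.0755,-0.0545,-0.0075],[0.0755,-0.0545,-0.0075],[0.0755,-0.0545,-0.0075]],"angular":[[0.022,0.0525,0.002],[0.022,0.0525,0.002],[0.022,0.0525,0.002],[0.022,0.0525,0.002],[0.022,0.0525,0.002],[0.022,0.0525,0.002],[0.022,0.0525,0.002],[0.022,0.0525,0.002]],"grip":[-1,-1,-1,-1,-1,-1,-1,-1]}'
python3 -m pendant '{"travel":[[0,0,0],[0,0,0],[0,0,0],[0,0,0],[0,0,0],[0,0,0],[0,0,0],[0,0,0]],"angular":[[0,0,0],[0,0,0],[0,0,0],[0,0,0],[0,0,0],[0,0,0],[0,0,0],[0,0,0]],"grip":[-1,-1,-1,-1,-1,-1,-1,-1]}'
python3 - <<'E'
from h import *
s=telemetry.sense();print(s["joint_positions"].round(3))
plan([.5161,-.2118,.2996],tool(-22.3,40),1)
plan([.5161,-.2118,.2096],tool(-22.3,40),8)
for n in("side","top"):
    f=optics.grab_frame(n);W=world(f)
    for d in finder.masks_of(n,"blue_jar")[:1]:
        P=W[d["mask"]&(f["range_z"]>0)];P=P[P[:,2]>.15]
        print(d["pixel"],len(P),"z",np.percentile(P[:,2],[2,98]))
        # axis fit: cylinder r=.028 on body, z<.30
        B=P[(P[:,2]>.2)&(P[:,2]<.315)]
        def res(a):
            u=np.array([a[2],a[3],1]);u/=np.linalg.norm(u);q=B-[a[0],a[1],.2];return np.linalg.norm(q-np.outer(q@u,u),axis=1)-.028
        if len(B)>50:print("axis at z=.2",least_squares(res,[.519,-.213,0,0],loss="soft_l1",f_scale=.002).x.round(4))
        L=P[P[:,2]>.345];print("lid",np.median(L,0) if len(L) else None)
    if n=="side": cv2.imwrite("pics/s4.png",cv2.resize(f["pixels"][80:340,160:460],None,fx=2,fy=2)[:,:,::-1])
E
```

```text
time: 18.15
eef_pos: [0.5163, -0.2118, 0.3004]
tool_rot: [0.415, 0.175, 0.889, -0.082]
wrist_force: [0.2, -0.6, -6.0]
width: 0.638
grasp_force: 85.3
time: 18.95
eef_pos: [0.5167, -0.2115, 0.3004]
tool_rot: [0.415, 0.174, 0.889, -0.082]
wrist_force: [0.3, 0.9, -4.7]
width: 0.635
grasp_force: 85.4
[-0.389 -0.21  -0.751  0.156  0.001 -0.002]
rows 1 travel [ 0.0047 -0.0028  0.001 ] angular [0.0018 0.0012 0.0031] | mm 1.1 deg 0.17
rows 8 travel [ 0.0437 -0.0003  0.0363] angular [0.0002 0.0002 0.0004] | mm 11.4 deg 0.02
[313.6, 200.6] 1369 z [0.20766627 0.35764716]
axis at z=.2 [ 0.5217 -0.2126 -0.0032 -0.011 ]
lid [ 0.52069248 -0.22184001  0.35619755]
[404.5, 161.0] 587 z [0.31683742 0.35810512]
lid [ 0.51922919 -0.21322087  0.35568584]
```

View pics/s4.png

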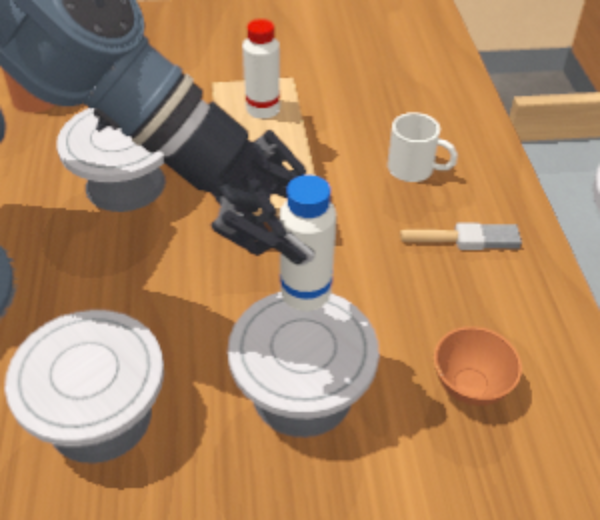

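The jar is upright over the chosen wheel: lid at (308,195), disc centre at (305,345) in the crop. The fit agrees with the plan to about 2 mm. Lowering now.

```bash
python3 -m pendant '{"travel":[[0.03,0,0.025],[0.05,0,0.042],[0.06,0,0.05],[0.06,0,0.05],[0.06,0,0.05],[0.045,0,0.037],[0.025,0,0.021],[0.008,0,0.0067]],"angular":[[0,0,0],[0,0,0],[0,0,0],[0,0,0],[0,0,0],[0,0,0],[0,0,0],[0,0,0]],"grip":[-1,-1,-1,-1,-1,-1,-1,-1]}'
python3 - <<'E'
from h import *
s=telemetry.sense();print(s["joint_positions"].round(3),s["eef_pos"],s["wrist_force"])
plan([.5161,-.2118,.1996],tool(-22.3,40),8)
E
```

```text
time: 19.95
eef_pos: [0.5161, -0.2114, 0.2112]
tool_rot: [0.414, 0.174, 0.89, -0.082]
wrist_force: [0.5, 0.3, -6.1]
width: 0.633
grasp_force: 85.3
[-0.389 -0.081 -0.934 -0.154  0.001 -0.003] [ 0.51606479 -0.2113556   0.2112195 ] [ 0.4601908   0.32077723 -6.0761234 ]
rows 8 travel [ 0.0055 -0.0002  0.0048] angular [ 0.0002 -0.0001  0.0004] | mm 1.5 deg 0.02
```

```bash
python3 -m pendant '{"travel":[[0.005,0,0.004],[0.005,0,0.004],[0.005,0,0.004],[0.005,0,0.004],[0.005,0,0.004],[0.004,0,0.0034],[0.003,0,0.0025],[0,0,0]],"angular":[[0,0,0],[0,0,0],[0,0,0],[0,0,0],[0,0,0],[0,0,0],[0,0,0],[0,0,0]],"grip":[-1,-1,-1,-1,-1,-1,-1,-1]}'
python3 -m pendant '{"travel":[[0.0015,0,0.0013],[0.0015,0,0.0013],[0,0,0],[0,0,0],[0,0,0],[0,0,0],[0,0,0],[0,0,0]],"angular":[[0,0,0],[0,0,0],[0,0,0],[0,0,0],[0,0,0],[0,0,0],[0,0,0],[0,0,0]],"grip":[-1,-1,-1,-1,-1,-1,-1,-1]}'
```

```text
time: 20.75
eef_pos: [0.5162, -0.2114, 0.204]
tool_rot: [0.415, 0.174, 0.889, -0.082]
wrist_force: [0.1, -0.3, -5.9]
width: 0.628
grasp_force: 85.3
time: 21.55
eef_pos: [0.5164, -0.2115, 0.2034]
tool_rot: [0.415, 0.174, 0.889, -0.082]
wrist_force: [-0.6, 1.0, -5.2]
width: 0.627
grasp_force: 85.3
```

```bash
for i in 1; do python3 -m pendant '{"travel":[[0.002,0,0.0016],[0.002,0,0.0016],[0.002,0,0.0016],[0.002,0,0.0016],[0.002,0,0.0016],[0,0,0],[0,0,0],[0,0,0]],"angular":[[0,0,0],[0,0,0],[0,0,0],[0,0,0],[0,0,0],[0,0,0],[0,0,0],[0,0,0]],"grip":[-1,-1,-1,-1,-1,-1,-1,-1]}'; done
```

```text
time: 22.35
eef_pos: [0.5163, -0.2114, 0.2009]
tool_rot: [0.415, 0.174, 0.889, -0.082]
wrist_force: [0.8, -0.6, -6.1]
width: 0.632
grasp_force: 85.3
```

```bash
for i in 1; do python3 -m pendant '{"travel":[[0.001,0,0.0008],[0.001,0,0.0008],[0.001,0,0.0008],[0.001,0,0.0008],[0.001,0,0.0008],[0.001,0,0.0008],[0,0,0],[0,0,0]],"angular":[[0,0,0],[0,0,0],[0,0,0],[0,0,0],[0,0,0],[0,0,0],[0,0,0],[0,0,0]],"grip":[-1,-1,-1,-1,-1,-1,-1,-1]}'; done
```

```text
time: 23.15
eef_pos: [0.5164, -0.2115, 0.1997]
tool_rot: [0.415, 0.174, 0.889, -0.082]
wrist_force: [-1.0, 0.9, -2.2]
width: 0.634
grasp_force: 85.6
```

```bash
python3 -m pendant '{"travel":[[0.001,0,0.0008],[0,0,0],[0,0,0],[0,0,0],[0,0,0],[0,0,0],[0,0,0],[0,0,0]],"angular":[[0,0,0],[0,0,0],[0,0,0],[0,0,0],[0,0,0],[0,0,0],[0,0,0],[0,0,0]],"grip":[-1,-1,-1,-1,0.3,0.4,0.6,0.8]}' 20
python3 -m pendant '{"travel":[[0,0,0],[0,0,0],[0,0,0],[0,0,0],[0,0,0],[0,0,0],[0,0,0],[0,0,0]],"angular":[[0,0,0],[0,0,0],[0,0,0],[0,0,0],[0,0,0],[0,0,0],[0,0,0],[0,0,0]],"grip":[1,1,1,1,1,1,1,1]}'
```

```text
time: 23.95
eef_pos: [0.5165, -0.2116, 0.1994]
tool_rot: [0.415, 0.174, 0.889, -0.082]
wrist_force: [0.3, -0.5, 0.3]
width: 0.901
grasp_force: 0.0
time: 24.75
eef_pos: [0.5163, -0.2114, 0.1991]
tool_rot: [0.415, 0.174, 0.889, -0.082]
wrist_force: [-0.2, -0.1, 0.9]
width: 1.003
grasp_force: 0.0
```

Released. Backing off along the tool axis.

```bash
python3 -m pendant '{"travel":[[0,0,-0.02],[0,0,-0.05],[0,0,-0.08],[0,0,-0.1],[0,0,-0.1],[0,0,-0.1],[0,0,-0.08],[0,0,-0.04]],"angular":[[0,0,0],[0,0,0],[0,0,0],[0,0,0],[0,0,0],[0,0,0],[0,0,0],[0,0,0]],"grip":[1,1,1,1,1,1,1,1]}'
python3 -m pendant '{"travel":[[0,0,0],[0,0,0],[0,0,0],[0,0,0],[0,0,0],[0,0,0],[0,0,0],[0,0,0]],"angular":[[0,0,0],[0,0,0],[0,0,0],[0,0,0],[0,0,0],[0,0,0],[0,0,0],[0,0,0]],"grip":[1,1,1,1,1,1,1,1]}' | head -2
python3 - <<'E'
from h import *
print(telemetry.sense()["joint_positions"].round(3))
for n in("side","top"):
    f=optics.grab_frame(n);W=world(f)
    for l,c in(("blue_jar",[.519,-.213]),("red_jar",[.507,.282])):
      for d in finder.masks_of(n,l)[:1]:
        P=W[d["mask"]&(f["range_z"]>0)];B=P[(P[:,2]>.12)&(P[:,2]<(.215 if l[0]=="b" else .195))];L=P[P[:,2]>np.percentile(P[:,2],98)-.006]
        print(n,l,"fit",fit(B,.028,c).round(4),"lid",np.median(L,0).round(4))
    for l in("bowl","mug","brush"):
      for d in finder.masks_of(n,l)[:1]: print(l,np.median(W[d["mask"]&(f["range_z"]>0)],0).round(3))
    if n=="side": cv2.imwrite("pics/s5.png",f["pixels"][:,:,::-1])
E
```

```text
time: 25.55
eef_pos: [0.4343, -0.178, 0.2738]
tool_rot: [0.416, 0.174, 0.889, -0.082]
wrist_force: [0.5, -0.4, 0.7]
width: 0.997
grasp_force: 0.0
time: 26.35
eef_pos: [0.4353, -0.1784, 0.2721]
[-0.39  -0.367 -0.916  0.149  0.002 -0.003]
side blue_jar fit [ 0.5212 -0.2128] lid [ 0.5208 -0.2155  0.2555]
side red_jar fit [0.5083 0.2824] lid [0.5085 0.2772 0.2362]
bowl [ 0.746 -0.21   0.028]
mug [0.746 0.179 0.055]
brush [0.801 0.027 0.018]
top blue_jar fit [ 0.5198 -0.2131] lid [ 0.5189 -0.2126  0.2548]
top red_jar fit [0.5061 0.2827] lid [0.5054 0.282  0.2349]
bowl [ 0.75  -0.232  0.024]
mug [0.76  0.203 0.044]
```

View pics/s5.png

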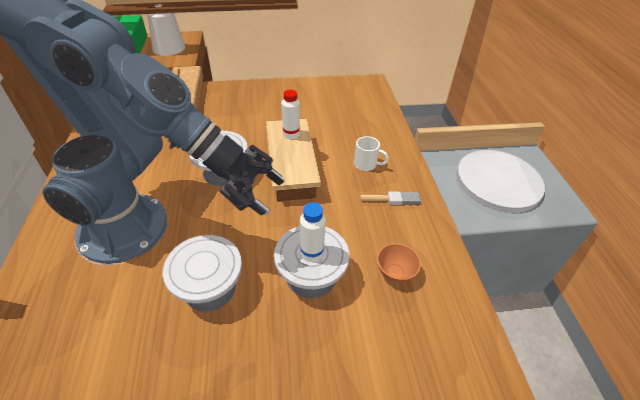

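The jar stands upright in the middle of the wheel at (313,237), and the gripper at (250,190) is clear. Nothing else has moved. Handing in.

```bash
python3 -c "
from h import *
print(ticket.job_done())"
```

```text
the job is handed in; nothing more can be done
None
```

I held the blue-lidded jar upside down (about 155°) for over 2 s and stood it upright within about 2 mm of the centre of the farthest wheel's head, touching nothing else; I handed the job in but saw no verdict.

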